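Unbar the jeweller's stock cabinet

ROBOT

A 6-joint arm with a two-finger parallel gripper is mounted at the origin on the work surface. World frame = base frame: x ahead of the robot, y to its left, z up, the work surface at z = 0. Lengths are in m, angles in rad, forces in N, time in s.
With the tool pointing down it reaches from about 0.425 to 0.95 m from the base axis. Payload 3.5 kg.
Tool frame: the origin (TCP) lies between the finger pads; the fingertips stand 25 mm ahead of it and the grasp point (between the pads) lies 6 mm ahead of it (ctrl.finger_overhang is the distance from the TCP to the fingertips, in m); x points along the fingers, y is the direction in which the jaws open and shut, and the axes are right-handed (so a half turn about x gives the same grasp; the last joint's range is limited). The gripper opens to 85 mm and grips with 20 to 120 N. Pads are 22 mm wide; open, the fingers measure 114 mm over their backs; the gripper's body (76 mm by 85 mm) begins 54 mm behind the grasp point. The pads swing forward as they close: fully open they stand 13 mm farther back than shut.
Start: joints at [0.961, 0.286, 1.577, -0, 1.279, -0.15], TCP at [0.3, 0.605, 0.256] pointing down, gripper open.
Joint ranges: [-2.77, 2.77], [-0.9, 2.22], [0.21, 2.48], [-1.53, 4.67], [0.24, 2.81], [-2.84, 2.84]. Speed limits (rad/s): [2.79, 2.79, 3.14, 3.14, 3.14, 3.14].

INTERFACE

Orientations are given as a unit quaternion [x, y, z, w].
In Python, from plant import ctrl gives the robot as it stands.
- The arm moves only by the tool play_rows, never from a script. Its argument "targets" is a list of rows, each an object with "delta_pos": the shift along the world's x, y, z normalised to -1 to 1, where 1 is 1000 mm, a list of three; "delta_rot": the turn, a rotation vector about the world's x, y, z normalised to -1 to 1, where 1 is pi rad, a list of three; "claw": the finger opening in mm, from 0 to 85.4. In form: [{"delta_pos": [tx, ty, tz], "delta_rot": [wx, wy, wz], "claw": claw}, ...]. A call has 1 to 20 rows; each row is the pose to reach, as a shift and turn from the pose measured when the call began, turning the shorter way round; what a row does not reach only later rows make up. A row lasts 1/12 s, in which the tool goes at most 41.7 mm and 7.16 degrees, less where a joint would pass 70% of its speed; a pose out of reach is approached as far as the arm can. A call with a number of a shift or a turn outside -1 to 1 is refused whole. A call with a gripper value outside its range is refused whole. The fingers move at their own pace and stop on an object; "newtons" is the grip in N (left out, the last holds). Time passes only in rows, so rows that repeat a pose let the fingers close. It gives the time, the measured TCP pose, the force and the opening at its end, in the units of the state.
- ctrl.get_state(): the state, without advancing time (a new reading comes with each control period).
- ctrl.read_camera(name): name is "side" or "top"; returns the picture (420x560x3 uint8, blue, green, red); there is no depth.
- ctrl.calibration(name): a dict with "fx", "fy", "cx", "cy" (pixels), "k1" (the pictures are not rectified: a ray, as slopes to the right and down, at radius r is drawn at 1 + k1 r^2 times it, then the intrinsics apply), "camera_from_world" (4x4, takes a point from world to camera coordinates). Camera axes: x right, y down, z forward; pixel columns grow to the right and rows downward; lengths in m; the calibration is good to about 2 mm. A picture is of the moment at which its call begins. calibration takes no time and is no camera call.
- ctrl.sign_off(): hands the job in, once; it reports no verdict.
The state is a dict: "time": time; "qpos": joint angles; "dq": joint speeds; "joint_efforts": joint torques, N m; "eef_pos": TCP position; "tcp_rot": TCP orientation; "contact_force": force on the tool from outside, world axes, zero at the start; "wrist_torque": the same for the moment, N m; "opening": opening from 0.0 (shut) to 1.0 (fully open).
Only numpy, scipy, OpenCV 4.12 (cv2) and the standard library are available. Lean on these libraries where they do the work, as an engineer would, in place of code of your own. Each camera call takes 0.05 s, during which the arm holds its last target. There are 200 camera calls.

TASK

Unbar the little wooden stock cabinet on the jeweller's bench: lift its steel locking bar straight up and level out of the two open-topped U brackets, both ends clear together, then set it down gently, grip upwards, flat on the floor of the open wooden tray and let go. Do not drop it, and leave the round ring mandrel lying in its wooden fork stand.

Things in the scene. Friction and masses are not known exactly. Their poses are not given: they have to be found in the camera images.
- bar_grip (a point): Middle of the steel locking bar's upright grip. Bar (loose, 0.25-0.5 kg): 240 mm long (its y), 18 thick (x), 24 high (z up). On the middle of its top stands the grip block, 16 mm thick (x), 50 long (y), 46 high; this point is 50 mm above the bar's underside, 20 below the block's top. At the start the bar lies level in the brackets, this point 112 mm above the bench.
- cabinet: Fixed wooden cabinet, 85 mm high; origin on the bench, z up, pale doors face -x. Case x -30 to 60, y -120 to 120 mm. Before the doors at y = -85 and 85 two steel U brackets, 22 mm wide, open-topped: slot x -62 to -36, outer face x -68, seat 62 and lips 84 mm above the bench. The bar lies in both along y at x = -49, its middle within 8 mm of y = 0; 22 mm of lift clears the lips.
- tray: Fixed, empty, open tray of pale wood, outside 142 (x) by 312 (y) by 20 mm high, walls and floor 6 mm, inside 130 by 300. Origin at the centre of its underside, on the bench; z up. The bar fits lengthwise along the tray's y, either way round; lying in it, the bar's grip point is 56 mm above the bench.
- mandrel_center (a point): Middle of the loose ring mandrel, 50 mm above the bench: a round tapered steel rod 260 mm long along its y, 24 mm thick at one end, 14 at the other, lying level in two wooden forks of a fixed wooden stand (base 70 by 200 mm, forks up to 65 mm). Not to be handled.
Things that resemble listed ones, but are neither listed nor needed, are in the scene too. What is shaped like the part that bears bar_grip but black or yellow is not meant.

How it is judged:
By the outcome, as a careful person would: the job done as asked, in the order asked, and still so for the second after the job is handed in, with the robot touching nothing.
It also fails if it takes over 45 s, if anything falls off the work surface, if the arm or the gripper's body presses on something with over 40 N, if the wrist force passes 120 N, or if a joint passes its speed limit or range.

## Working session

There is one attempt and no reset: what is moved stays moved. The work goes in short steps, Python scripts to look and compute and a tool call to move; the robot and the scene stay as the last step left them, time stands still between calls to the robot, and variables do not carry over. Pictures are saved under pics/ and viewed, about 8 in all and at most 12, crops included, and the job is handed in when it is done.

Besides the shell and the picture viewer there is one more tool, called after "Emit:" by a JSON object that holds its "name" and its "arguments", one argument or row to a line. play_rows: Moves the arm, as the interface text tells. Its arguments: {"type":"object","properties":{"targets":{"type":"array"},"newtons":{"type":"number"}},"required":["targets"]}

```bash
mkdir -p pics; cat > h.py <<'E'
import numpy as np,cv2
from plant import ctrl
def snap(n,f):
    im=ctrl.read_camera(n); cv2.imwrite(f'pics/{f}.png',im); return im
def ray(n,u,v):
    c=ctrl.calibration(n); x=np.array([(u-c['cx'])/c['fx'],(v-c['cy'])/c['fy']]); p=x.copy()
    for _ in range(20): p=x/(1+c['k1']*(p@p))
    T=np.array(c['camera_from_world']); R=T[:3,:3]
    return -R.T@T[:3,3], R.T@np.array([p[0],p[1],1])
def atz(n,u,v,z):
    o,d=ray(n,u,v); return o+d*(z-o[2])/d[2]
def proj(n,P):
    c=ctrl.calibration(n); T=np.array(c['camera_from_world']); q=T[:3,:3]@np.array(P)+T[:3,3]; p=q[:2]/q[2]; p=p*(1+c['k1']*(p@p))
    return np.array([c['fx']*p[0]+c['cx'],c['fy']*p[1]+c['cy']])
E
python3 - <<'E'
from h import *
a=snap('top','top0');b=snap('side','side0')
cv2.imwrite('pics/t0b.png',cv2.resize(a,(784,588),interpolation=cv2.INTER_CUBIC))
cv2.imwrite('pics/s0b.png',cv2.resize(b,(784,588),interpolation=cv2.INTER_CUBIC))
for n in('top','side'):
    c=ctrl.calibration(n);T=np.array(c['camera_from_world']);print(n,-T[:3,:3].T@T[:3,3],c['fx'],c['k1'])
print(ctrl.get_state())
E
```

```text
top [ 0.17455118 -0.0965323   1.09604109] 395.0651249847504 -0.10860394416698065
side [ 0.10700938 -0.76352663  0.89658073] 399.51952880581985 -0.06433950873545599
{'time': 0.1, 'qpos': array([ 9.60985287e-01,  2.87098625e-01,  1.57803334e+00, -2.51117462e-05,
        1.27857088e+00, -1.49976973e-01]), 'dq': array([-0.00102574,  0.00033038, -0.00351422, -0.00034251,  0.0002613 ,
       -0.00051552]), 'joint_efforts': array([ 1.91919804e-03, -4.07296193e+01, -2.93699813e+01, -1.91319771e-05,
        3.41080333e-03, -2.10016111e-05]), 'eef_pos': array([0.29921865, 0.60445847, 0.25506958]), 'tcp_rot': array([ 0.16044872,  0.68876845, -0.16184077,  0.68823092]), 'contact_force': array([-0.6040611 ,  0.12731247, -0.46387056]), 'wrist_torque': array([-0.00759964,  0.03473694,  0.003849  ]), 'opening': 1.0037867176944637}
```

View pics/t0b.png

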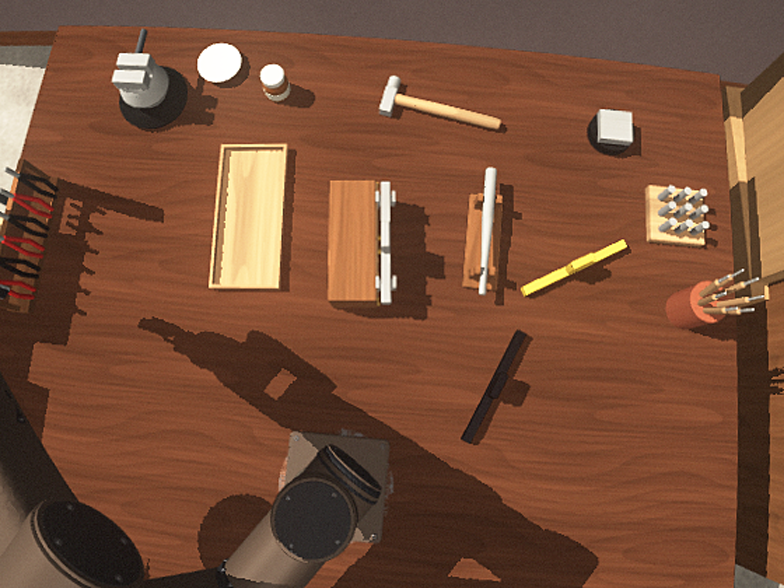

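View pics/s0b.png

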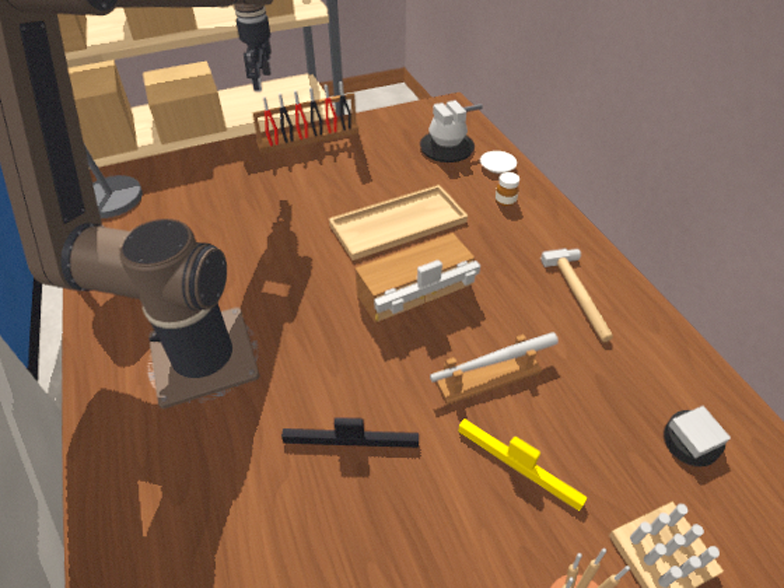

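Top view (1.4x scale): tray centre is about (248,217), cabinet about (355,240), bar about (386,242) and mandrel about (488,230). The side view shows the steel bar in its brackets with the grip at about (430,273). The black and yellow bars are decoys.

```bash
python3 - <<'E'
from h import *
a=cv2.imread('pics/top0.png');b=cv2.imread('pics/side0.png')
A=cv2.resize(a[95:225,145:300],None,fx=4,fy=4,interpolation=cv2.INTER_CUBIC)
B=cv2.resize(b[125:235,230:350],None,fx=5,fy=5,interpolation=cv2.INTER_CUBIC)
cv2.imwrite('pics/ca.png',A);cv2.imwrite('pics/cb.png',B)
E
```

```text
(no output)
```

View pics/ca.png

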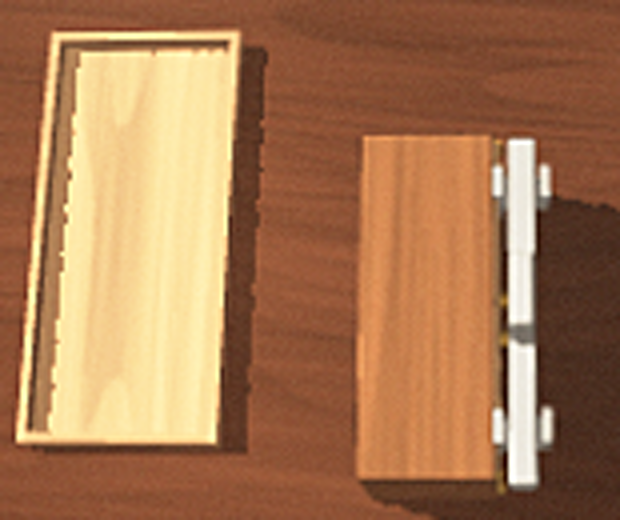

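View pics/cb.png

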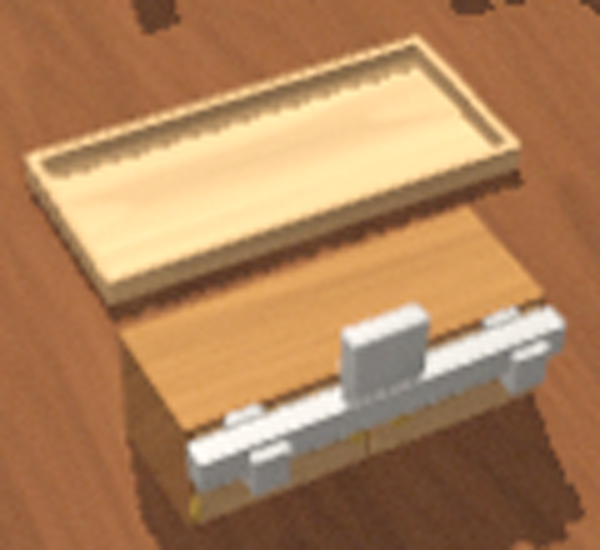

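```bash
python3 - <<'E'
from h import *
t=lambda u,v,z:atz('top',u/4+145-.375,v/4+95-.375,z).round(4)
s=lambda u,v,z:atz('side',u/5+230-.4,v/5+125-.4,z).round(4)
print('cab',[t(*p,.085) for p in[(363,135),(491,135),(494,480),(358,480)]])
print('bar ends',t(521,139,.086),t(523,483,.086))
print('lips', [t(*p,.084) for p in[(545,186),(547,427),(497,186),(499,427)]])
print('tray',[t(*p,.02) for p in[(53,32),(241,32),(217,444),(16,442)]])
print('tray s',[s(*p,.02) for p in[(26,158),(418,37),(520,148),(110,290)]])
print('grip s',[s(*p,.132) for p in[(342,330),(415,305),(428,315),(355,342)]])
print('bar s near end',s(190,440,.086),s(200,462,.086),s(550,309,.086),s(565,322,.086))
E
```

```text
cab [array([0.5813, 0.0647, 0.085 ]), array([ 0.5888, -0.0226,  0.085 ]), array([ 0.3507, -0.0476,  0.085 ]), array([0.3428, 0.0405, 0.085 ])]
bar ends [ 0.5872 -0.0434  0.086 ] [ 0.3502 -0.0666  0.086 ]
lips [array([ 0.5555, -0.0627,  0.084 ]), array([ 0.389 , -0.0788,  0.084 ]), array([ 0.5526, -0.0302,  0.084 ]), array([ 0.3862, -0.0475,  0.084 ])]
tray [array([0.6712, 0.3178, 0.02  ]), array([0.6817, 0.1757, 0.02  ]), array([0.3701, 0.1505, 0.02  ]), array([0.3588, 0.2932, 0.02  ])]
tray s [array([0.3605, 0.2897, 0.02  ]), array([0.6698, 0.3152, 0.02  ]), array([0.6805, 0.1722, 0.02  ]), array([0.3706, 0.1423, 0.02  ])]
grip s [array([ 0.4444, -0.0515,  0.132 ]), array([ 0.49  , -0.0484,  0.132 ]), array([ 0.4933, -0.0584,  0.132 ]), array([ 0.4472, -0.0627,  0.132 ])]
bar s near end [ 0.3521 -0.057   0.086 ] [ 0.3514 -0.0743  0.086 ] [ 0.5854 -0.0382  0.086 ] [ 0.5884 -0.0512  0.086 ]
```

```bash
cat >> h.py <<'E'
from scipy.spatial.transform import Rotation as Ro
def plan(pos,yaw):
    s=ctrl.get_state(); R0=Ro.from_quat(s['tcp_rot']); print('t',s['time'],'pos',s['eef_pos'].round(4),'tool y',R0.as_matrix()[:,1].round(3),'x',R0.as_matrix()[:,0].round(3),'F',s['contact_force'].round(1),'op',round(s['opening'],3),'q',s['qpos'].round(2))
    for k in(0,180):
        a=np.radians(yaw+90+k); y=np.array([np.cos(a),np.sin(a),0]); x=np.array([0,0,-1.]); R=Ro.from_matrix(np.c_[x,y,np.cross(x,y)])
        print('dpos',(np.array(pos)-s['eef_pos']).round(4),'drot',((R*R0.inv()).as_rotvec()/np.pi).round(4))
E
python3 -c "
from h import *
plan([.469,-.055,.2],5.7)"
```

```text
t 0.1 pos [0.2992 0.6045 0.2551] tool y [ 0.444  0.896 -0.002] x [-0.001 -0.002 -1.   ] F [-0.6  0.1 -0.5] op 1.004 q [ 0.96  0.29  1.58 -0.    1.28 -0.15]
dpos [ 0.1698 -0.6595 -0.0551] drot [ 0.0006 -0.0002  0.178 ]
dpos [ 0.1698 -0.6595 -0.0551] drot [-3.00e-04 -9.00e-04 -8.22e-01]
```

Emit:
{"name": "play_rows", "arguments": {
  "targets": [
    {"delta_pos": [0.01,-0.03,0],"delta_rot": [0,0,0.01],"claw": 50},
    {"delta_pos": [0.02,-0.07,0],"delta_rot": [0,0,0.02],"claw": 50},
    {"delta_pos": [0.028,-0.11,0],"delta_rot": [0,0,0.03],"claw": 50},
    {"delta_pos": [0.04,-0.15,0],"delta_rot": [0,0,0.04],"claw": 50},
    {"delta_pos": [0.05,-0.19,0],"delta_rot": [0,0,0.05],"claw": 50},
    {"delta_pos": [0.06,-0.23,0],"delta_rot": [0,0,0.062],"claw": 50},
    {"delta_pos": [0.07,-0.27,0],"delta_rot": [0,0,0.073],"claw": 50},
    {"delta_pos": [0.08,-0.31,0],"delta_rot": [0,0,0.084],"claw": 50},
    {"delta_pos": [0.09,-0.35,0],"delta_rot": [0,0,0.095],"claw": 50},
    {"delta_pos": [0.1,-0.39,0],"delta_rot": [0,0,0.105],"claw": 50},
    {"delta_pos": [0.11,-0.43,0],"delta_rot": [0,0,0.116],"claw": 50},
    {"delta_pos": [0.12,-0.47,0],"delta_rot": [0,0,0.127],"claw": 50},
    {"delta_pos": [0.13,-0.51,-0.01],"delta_rot": [0,0,0.138],"claw": 50},
    {"delta_pos": [0.14,-0.55,-0.02],"delta_rot": [0,0,0.149],"claw": 50},
    {"delta_pos": [0.15,-0.59,-0.03],"delta_rot": [0,0,0.16],"claw": 50},
    {"delta_pos": [0.16,-0.625,-0.04],"delta_rot": [0,0,0.17],"claw": 50},
    {"delta_pos": [0.17,-0.65,-0.05],"delta_rot": [0,0,0.178],"claw": 50},
    {"delta_pos": [0.17,-0.66,-0.055],"delta_rot": [0,0,0.178],"claw": 50},
    {"delta_pos": [0.17,-0.66,-0.055],"delta_rot": [0,0,0.178],"claw": 50},
    {"delta_pos": [0.17,-0.66,-0.055],"delta_rot": [0,0,0.178],"claw": 50}
  ]
}}

```text
time: 1.77
eef_pos: [0.4685, -0.0551, 0.1994]
tcp_rot: [-0.035, 0.707, 0.034, 0.706]
contact_force: [-0.1, 0.8, -0.3]
opening: 0.585
```

```bash
python3 - <<'E'
from h import *
plan([.469,-.055,.122],5.7)
b=snap('side','side1')
cv2.imwrite('pics/c1.png',cv2.resize(b[100:235,220:360],None,fx=4,fy=4,interpolation=cv2.INTER_CUBIC))
s=ctrl.get_state();print((proj('side',s['eef_pos']-[0,0,.025])-[220,100])*4)
E
```

```text
t 1.7667 pos [ 0.4685 -0.0551  0.1994] tool y [-0.098  0.995 -0.001] x [-0.002 -0.001 -1.   ] F [-0.1  0.8 -0.3] op 0.585 q [-0.33 -0.12  2.11 -0.    1.14 -2.  ]
dpos [ 0.0005  0.0001 -0.0774] drot [ 0.0003 -0.0006  0.0005]
dpos [ 0.0005  0.0001 -0.0774] drot [-1.000e-03 -4.000e-04 -9.995e-01]
[349.24467596 309.66389646]
```

View pics/c1.png

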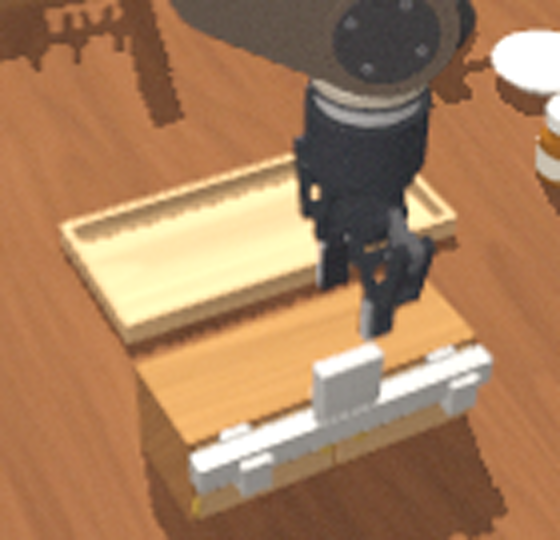

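The tool is above the grip: tips at about (335,280) and (375,330), straddling the predicted (349,310). Descend and close.

Emit:
{"name": "play_rows", "arguments": {
  "targets": [
    {"delta_pos": [0,0,-0.02],"delta_rot": [0,0,0],"claw": 50},
    {"delta_pos": [0.0005,0,-0.04],"delta_rot": [0,0,0],"claw": 50},
    {"delta_pos": [0.0005,0,-0.055],"delta_rot": [0,0,0],"claw": 50},
    {"delta_pos": [0.0005,0,-0.067],"delta_rot": [0,0,0],"claw": 50},
    {"delta_pos": [0.0005,0,-0.075],"delta_rot": [0,0,0],"claw": 50},
    {"delta_pos": [0.0005,0,-0.077],"delta_rot": [0,0,0],"claw": 50},
    {"delta_pos": [0.0005,0,-0.077],"delta_rot": [0,0,0],"claw": 50},
    {"delta_pos": [0.0005,0,-0.077],"delta_rot": [0,0,0],"claw": 35},
    {"delta_pos": [0.0005,0,-0.077],"delta_rot": [0,0,0],"claw": 25},
    {"delta_pos": [0.0005,0,-0.077],"delta_rot": [0,0,0],"claw": 20},
    {"delta_pos": [0.0005,0,-0.077],"delta_rot": [0,0,0],"claw": 17},
    {"delta_pos": [0.0005,0,-0.077],"delta_rot": [0,0,0],"claw": 14},
    {"delta_pos": [0.0005,0,-0.077],"delta_rot": [0,0,0],"claw": 8},
    {"delta_pos": [0.0005,0,-0.077],"delta_rot": [0,0,0],"claw": 8},
    {"delta_pos": [0.0005,0,-0.077],"delta_rot": [0,0,0],"claw": 8},
    {"delta_pos": [0.0005,0,-0.077],"delta_rot": [0,0,0],"claw": 8}
  ],
  "newtons": 60
}}

```text
time: 3.15
eef_pos: [0.4697, -0.0546, 0.1238]
tcp_rot: [-0.036, 0.706, 0.035, 0.706]
contact_force: [-0.9, 0.7, 5.4]
opening: 0.177
```

Emit:
{"name": "play_rows", "arguments": {
  "targets": [
    {"delta_pos": [0,0,0.002],"delta_rot": [0,0,0],"claw": 8},
    {"delta_pos": [0,0,0.005],"delta_rot": [0,0,0],"claw": 8},
    {"delta_pos": [0,0,0.009],"delta_rot": [0,0,0],"claw": 8},
    {"delta_pos": [0,0,0.014],"delta_rot": [0,0,0],"claw": 8},
    {"delta_pos": [0,0,0.02],"delta_rot": [0,0,0],"claw": 8},
    {"delta_pos": [0,0,0.026],"delta_rot": [0,0,0],"claw": 8},
    {"delta_pos": [0,0,0.032],"delta_rot": [0,0,0],"claw": 8},
    {"delta_pos": [0,0,0.038],"delta_rot": [0,0,0],"claw": 8},
    {"delta_pos": [0,0,0.045],"delta_rot": [0,0,0],"claw": 8},
    {"delta_pos": [0,0,0.053],"delta_rot": [0,0,0],"claw": 8},
    {"delta_pos": [0,0,0.06],"delta_rot": [0,0,0],"claw": 8},
    {"delta_pos": [0,0,0.06],"delta_rot": [0,0,0],"claw": 8},
    {"delta_pos": [0,0,0.06],"delta_rot": [0,0,0],"claw": 8}
  ]
}}

```text
time: 4.23
eef_pos: [0.4701, -0.0547, 0.1846]
tcp_rot: [-0.036, 0.706, 0.034, 0.707]
contact_force: [-0.6, -0.9, -4.8]
opening: 0.179
```

```bash
python3 - <<'E'
from h import *
plan([.5204,.2325,.184],4.6)
b=snap('side','side2')
cv2.imwrite('pics/c2.png',cv2.resize(b[100:235,220:360],None,fx=4,fy=4,interpolation=cv2.INTER_CUBIC))
E
```

```text
t 4.2333 pos [ 0.4701 -0.0547  0.1846] tool y [-0.099  0.995 -0.002] x [ 0.002 -0.002 -1.   ] F [-0.6 -0.9 -4.8] op 0.179 q [-0.33 -0.09  2.13 -0.    1.11 -2.  ]
dpos [ 0.0503  0.2872 -0.0006] drot [ 0.0006  0.0005 -0.006 ]
dpos [ 0.0503  0.2872 -0.0006] drot [-8.00e-04  9.00e-04  9.94e-01]
```

View pics/c2.png

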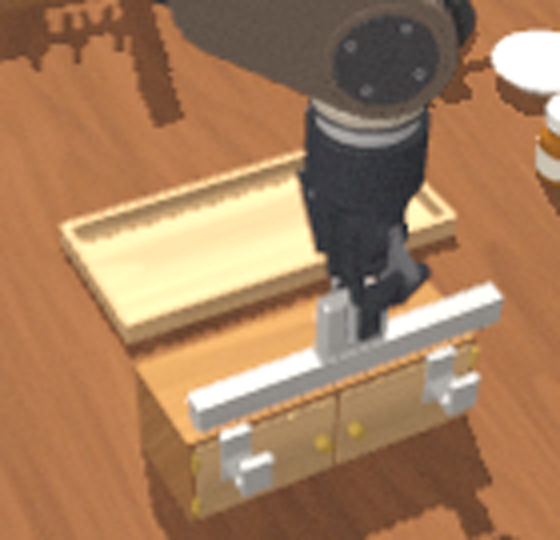

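The bar hangs level from (195,410) to (500,300), clear of both brackets. Carry it over the tray.

Emit:
{"name": "play_rows", "arguments": {
  "targets": [
    {"delta_pos": [0.001,0.006,0],"delta_rot": [0,0,0],"claw": 8},
    {"delta_pos": [0.004,0.02,0],"delta_rot": [0,0,0],"claw": 8},
    {"delta_pos": [0.007,0.04,0],"delta_rot": [0,0,0],"claw": 8},
    {"delta_pos": [0.011,0.065,0],"delta_rot": [0,0,-0.001],"claw": 8},
    {"delta_pos": [0.016,0.09,0],"delta_rot": [0,0,-0.002],"claw": 8},
    {"delta_pos": [0.02,0.115,0],"delta_rot": [0,0,-0.003],"claw": 8},
    {"delta_pos": [0.025,0.14,0],"delta_rot": [0,0,-0.003],"claw": 8},
    {"delta_pos": [0.029,0.165,0],"delta_rot": [0,0,-0.004],"claw": 8},
    {"delta_pos": [0.033,0.19,0],"delta_rot": [0,0,-0.005],"claw": 8},
    {"delta_pos": [0.038,0.215,0],"delta_rot": [0,0,-0.005],"claw": 8},
    {"delta_pos": [0.042,0.24,0],"delta_rot": [0,0,-0.006],"claw": 8},
    {"delta_pos": [0.046,0.26,0],"delta_rot": [0,0,-0.006],"claw": 8},
    {"delta_pos": [0.048,0.275,0],"delta_rot": [0,0,-0.006],"claw": 8},
    {"delta_pos": [0.05,0.284,0],"delta_rot": [0,0,-0.006],"claw": 8},
    {"delta_pos": [0.05,0.287,0],"delta_rot": [0,0,-0.006],"claw": 8},
    {"delta_pos": [0.05,0.287,0],"delta_rot": [0,0,-0.006],"claw": 8},
    {"delta_pos": [0.05,0.287,0],"delta_rot": [0,0,-0.006],"claw": 8}
  ]
}}

```text
time: 5.7
eef_pos: [0.5194, 0.2319, 0.1835]
tcp_rot: [-0.029, 0.707, 0.028, 0.706]
contact_force: [-0.7, -0.4, -3.9]
opening: 0.179
```

Emit:
{"name": "play_rows", "arguments": {
  "targets": [
    {"delta_pos": [0,0,-0.005],"delta_rot": [0,0,0],"claw": 8},
    {"delta_pos": [0,0,-0.015],"delta_rot": [0,0,0],"claw": 8},
    {"delta_pos": [0,0,-0.027],"delta_rot": [0,0,0],"claw": 8},
    {"delta_pos": [0,0,-0.04],"delta_rot": [0,0,0],"claw": 8},
    {"delta_pos": [0,0,-0.053],"delta_rot": [0,0,0],"claw": 8},
    {"delta_pos": [0,0,-0.065],"delta_rot": [0,0,0],"claw": 8},
    {"delta_pos": [0,0,-0.075],"delta_rot": [0,0,0],"claw": 8},
    {"delta_pos": [0,0,-0.083],"delta_rot": [0,0,0],"claw": 8},
    {"delta_pos": [0,0,-0.09],"delta_rot": [0,0,0],"claw": 8},
    {"delta_pos": [0,0,-0.095],"delta_rot": [0,0,0],"claw": 8},
    {"delta_pos": [0,0,-0.1],"delta_rot": [0,0,0],"claw": 8},
    {"delta_pos": [0,0,-0.1],"delta_rot": [0,0,0],"claw": 8},
    {"delta_pos": [0,0,-0.1],"delta_rot": [0,0,0],"claw": 8}
  ]
}}

```text
time: 6.78
eef_pos: [0.5195, 0.232, 0.0835]
tcp_rot: [-0.029, 0.707, 0.028, 0.706]
contact_force: [0.5, 0.2, -5.1]
opening: 0.177
```

```bash
python3 - <<'E'
from h import *
plan([.5204,.2325,.0678],4.6)
b=snap('side','side3')
cv2.imwrite('pics/c3.png',cv2.resize(b[90:235,220:360],None,fx=4,fy=4,interpolation=cv2.INTER_CUBIC))
E
```

```text
t 6.7833 pos [0.5195 0.232  0.0835] tool y [-0.08   0.997 -0.002] x [-0.001 -0.002 -1.   ] F [ 0.5  0.2 -5.1] op 0.177 q [ 0.24  0.26  1.95 -0.    0.93 -1.41]
dpos [ 0.0009  0.0005 -0.0157] drot [ 0.0006 -0.0002 -0.    ]
dpos [ 0.0009  0.0005 -0.0157] drot [3.e-04 1.e-03 1.e+00]
```

View pics/c3.png

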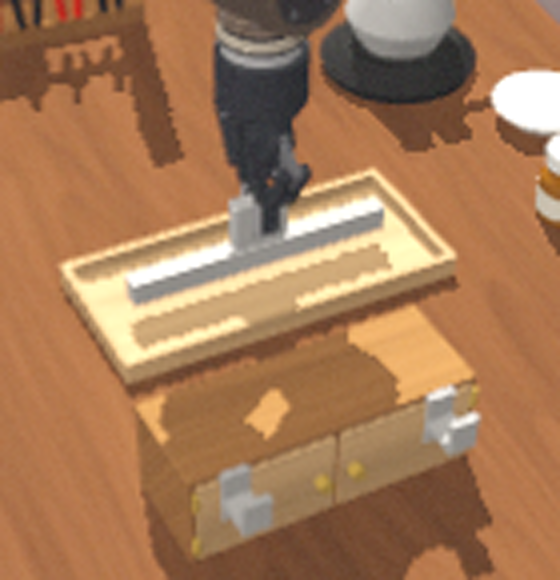

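The bar is level inside the tray outline, from (130,285) to (382,212), about 16 mm above the floor. Lower it the rest of the way slowly.

Emit:
{"name": "play_rows", "arguments": {
  "targets": [
    {"delta_pos": [0,0,-0.003],"delta_rot": [0,0,0],"claw": 8},
    {"delta_pos": [0,0,-0.006],"delta_rot": [0,0,0],"claw": 8},
    {"delta_pos": [0,0,-0.009],"delta_rot": [0,0,0],"claw": 8},
    {"delta_pos": [0,0,-0.011],"delta_rot": [0,0,0],"claw": 8},
    {"delta_pos": [0,0,-0.0125],"delta_rot": [0,0,0],"claw": 8},
    {"delta_pos": [0,0,-0.0135],"delta_rot": [0,0,0],"claw": 8},
    {"delta_pos": [0,0,-0.0145],"delta_rot": [0,0,0],"claw": 8},
    {"delta_pos": [0,0,-0.015],"delta_rot": [0,0,0],"claw": 8},
    {"delta_pos": [0,0,-0.015],"delta_rot": [0,0,0],"claw": 8},
    {"delta_pos": [0,0,-0.015],"delta_rot": [0,0,0],"claw": 8}
  ]
}}

```text
time: 7.67
eef_pos: [0.5198, 0.2321, 0.069]
tcp_rot: [-0.029, 0.706, 0.028, 0.707]
contact_force: [-0.1, -0.2, -4.4]
opening: 0.179
```

Emit:
{"name": "play_rows", "arguments": {
  "targets": [
    {"delta_pos": [0,0,-0.0007],"delta_rot": [0,0,0],"claw": 8},
    {"delta_pos": [0,0,-0.0014],"delta_rot": [0,0,0],"claw": 8},
    {"delta_pos": [0,0,-0.002],"delta_rot": [0,0,0],"claw": 8},
    {"delta_pos": [0,0,-0.002],"delta_rot": [0,0,0],"claw": 8},
    {"delta_pos": [0,0,-0.002],"delta_rot": [0,0,0],"claw": 8}
  ]
}}

```text
time: 8.08
eef_pos: [0.52, 0.2322, 0.0679]
tcp_rot: [-0.029, 0.706, 0.028, 0.707]
contact_force: [-2.9, -0.7, 3.8]
opening: 0.18
```

Contact made: vertical force went from -4.4 to +3.8 N. Release, then retreat straight up.

Emit:
{"name": "play_rows", "arguments": {
  "targets": [
    {"delta_pos": [0,0,0],"delta_rot": [0,0,0],"claw": 16},
    {"delta_pos": [0,0,0],"delta_rot": [0,0,0],"claw": 20},
    {"delta_pos": [0,0,0],"delta_rot": [0,0,0],"claw": 26},
    {"delta_pos": [0,0,0],"delta_rot": [0,0,0],"claw": 34},
    {"delta_pos": [0,0,0],"delta_rot": [0,0,0],"claw": 42},
    {"delta_pos": [0,0,0],"delta_rot": [0,0,0],"claw": 42},
    {"delta_pos": [0,0,0],"delta_rot": [0,0,0],"claw": 42},
    {"delta_pos": [0,0,0.005],"delta_rot": [0,0,0],"claw": 42},
    {"delta_pos": [0,0,0.015],"delta_rot": [0,0,0],"claw": 42},
    {"delta_pos": [0,0,0.03],"delta_rot": [0,0,0],"claw": 42},
    {"delta_pos": [0,0,0.05],"delta_rot": [0,0,0],"claw": 42},
    {"delta_pos": [0,0,0.075],"delta_rot": [0,0,0],"claw": 42},
    {"delta_pos": [0,0,0.1],"delta_rot": [0,0,0],"claw": 42},
    {"delta_pos": [0,0,0.125],"delta_rot": [0,0,0],"claw": 42},
    {"delta_pos": [0,0,0.15],"delta_rot": [0,0,0],"claw": 42},
    {"delta_pos": [0,0,0.17],"delta_rot": [0,0,0],"claw": 42},
    {"delta_pos": [0,0,0.18],"delta_rot": [0,0,0],"claw": 42},
    {"delta_pos": [0,0,0.18],"delta_rot": [0,0,0],"claw": 42},
    {"delta_pos": [0,0,0.18],"delta_rot": [0,0,0],"claw": 42}
  ]
}}

```text
time: 9.67
eef_pos: [0.52, 0.2322, 0.2482]
tcp_rot: [-0.029, 0.706, 0.028, 0.707]
contact_force: [-0.2, -0.3, 0.2]
opening: 0.494
```

```bash
python3 - <<'E'
from h import *
b=snap('side','side4')
cv2.imwrite('pics/c4.png',cv2.resize(b[80:300,220:420],None,fx=2.7,fy=2.7,interpolation=cv2.INTER_CUBIC))
print(ctrl.get_state()['contact_force'].round(1))
E
```

```text
[-0.3 -0.1 -0.3]
```

View pics/c4.png

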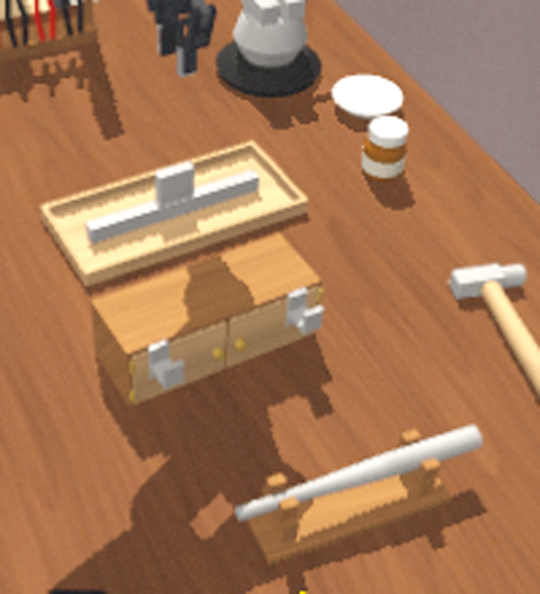

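The bar lies flat in the tray from (90,230) to (258,183) with its grip up at (175,185). The mandrel is still in its forks and the gripper is clear.

```bash
python3 -c "
from plant import ctrl
print(ctrl.sign_off())"
```

```text
the job is handed in; nothing more can be done
None
```

The locking bar is out of its brackets and lying flat on the tray floor, grip upwards, and I handed the job in at about 9.7 s of the 45 s.

I gripped the bar by its grip block at 60 N and lifted it level about 60 mm, so both ends cleared the brackets. I then carried it over the cabinet and lowered it until it touched the floor, at about 8 N. Finally I opened the fingers and backed off straight up by 180 mm.

- **Final picture:** The bar lies inside the tray, the mandrel is still in its forks, and nothing else looks moved.
- **Robot clear:** The force on the tool reads about zero and the gripper touches nothing.
- **Checks:** No check failed. The top and side cameras disagreed by about 4 mm on the tray's position, well inside its clearance.

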